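Jack up the tailstock end of a bench lathe

ROBOT

A 6-joint arm with a two-finger parallel gripper is mounted at the origin on the work surface. World frame = base frame: x ahead of the robot, y to its left, z up, the work surface at z = 0. Lengths are in mm, angles in rad, forces in N, time in s.
With the tool pointing down it reaches from about 250 to 725 mm from the base axis. Payload 9.7 kg.
Tool frame: the origin (TCP) lies midway between the tips of the shut fingers; the grasp point (between the pads) lies 19 mm behind it; z points along the fingers, y is the direction in which the jaws open and shut (so a half turn about z gives the same grasp; the last joint's range is limited). The gripper opens to 85 mm and grips with 20 to 120 N. Pads are 22 mm wide; open, the fingers measure 114 mm over their backs; the gripper's body (76 mm by 85 mm) begins 54 mm behind the grasp point. The pads swing forward as they close: fully open they stand 13 mm farther back than shut.
Start: joints at [1.165, 0.087, 0.176, 1.66, 0, 1.571], TCP at [217.112, 505.331, 231.284] pointing down, gripper open.
Joint ranges: [-3.13, 3.13], [-0.85, 1.81], [-1.15, 1.24], [-2.2, 2.28], [-1.44, 1.52], [-3.14, 3.14]. Speed limits (rad/s): [2.22, 2.22, 2.57, 3.14, 3.14, 3.14].

INTERFACE

Orientations are given as a rotation vector (axis times angle).
In Python, from cell import read_state, get_image, sign_off gives the robot as it stands. The module is installed in compiled form; this text tells all that it offers.
- The arm moves only by the shell command python3 -m crank 'ROWS' [FORCE]. ROWS is JSON, a list that holds one entry, the list of rows, each a list of 7 numbers: the turn, a rotation vector about the tool's x, y, z in units of 5 degrees (1.0 is 5 degrees), then the shift along the tool's x, y, z in m, then the closure in counts, from 0 (fully open) to 255 (shut). In form: [[[wx, wy, wz, tx, ty, tz, claw], ...]]. A call has 1 to 8 rows; each row shifts and turns the commanded pose from where the row before left it, along the tool's axes as they then stand; what a row does not reach is not made up. A row lasts 1/10 s, in which the tool goes at most 50 mm and 8.59 degrees, less where a joint would pass 70% of its speed; a pose out of reach is approached as far as the arm can. A call with a gripper value outside its range is refused whole. The fingers move at their own pace and stop on an object; FORCE is the grip in N (left out, the last holds). Time passes only in rows, so rows that do not move let the fingers close. It gives the time, the measured TCP pose, the force and the opening at its end, in the units of the state.
- read_state(): the state, without advancing time (a new reading comes with each control period).
- get_image(name): name is "side" or "top" or "wrist"; returns a dict with "color" (420x560x3 uint8, red, green, blue), "depth" (420x560 float32, mm along the optical axis (not along the pixel's ray), 0 where there is no reading), "mtx" (3x3 intrinsics, pixels), "D" ([k1, k2, p1, p2, k3] as OpenCV has them; the pictures are not rectified), "cam_to_world" (4x4, takes a point from camera to world coordinates); the wrist camera has in their place "T_tool_cam" (4x4, takes a point from camera to tool coordinates, whose origin is the TCP and whose axes are the flange's). Camera axes: x right, y up, looking along -z (the intrinsics and any distortion apply to the point x, -y, -z); pixel columns grow to the right and rows downward; lengths in mm; the calibration is good to about 2 mm. A picture is of the moment at which its call begins: read the wrist's pose just before it.
- sign_off(): hands the job in, once; it reports no verdict.
The state is a dict: "clock": time; "qpos": joint angles; "qd": joint speeds; "effort": joint torques, N m; "position": TCP position; "orientation": TCP orientation; "force": force on the tool from outside, world axes, zero at the start; "ft_torque": the same for the moment, N m; "gripper_width": finger opening in mm.
Only numpy, scipy, OpenCV 4.12 (cv2) and the standard library are available. Lean on these libraries where they do the work, as an engineer would, in place of code of your own. Each camera call takes 0.05 s, during which the arm holds its last target. There are 200 camera calls.

TASK

Jack up the tailstock end of the bench lathe for shimming its feet: stand the small hydraulic jack with its saddle centred under the lift point (the drilled hole in the tongue of the bracket on the end of the bed) and pump its handle until the feet at that end are clear of the bench by between one and two centimetres. The jack's worn valve lets the load settle each time the handle comes up, so finish at the bottom of a stroke, still pressing the handle right down and holding it there while I push the packing in. Leave the other things on the bench where they are.

Things in the scene. Friction and masses are not known exactly. Their poses are not given: they have to be found in the camera images.
- jack: Small grey hydraulic bottle jack, loose, about 1 kg. Origin (mm) at the bench under the saddle's axis, z up, +y towards its handle. Base plate 66 wide (x), y -33 to 107, 12 thick; round oil tank of diameter 52 about the origin up to z 70, neck to z 80, saddle above; pump body behind the tank. The handle's pivot pin lies along x at (0, 55, 75).
- pump_body (a point): Centre of the jack's pump body, a steel block with flat sides, free on both sides and good to grip and slide the jack by: 32 wide (jack's x), 34 long (y), z 12 to 58; this point is at (0, 85, 45) in the jack's frame. The lever passes over it: its top is 93 above the bench here and 99 at y 130 with the handle up.
- saddle (a point): Centre of the top of the jack's saddle, a steel disc 30 in diameter on the ram; 96 above the bench with the ram down, which is 4 below the lift point. Each full stroke of the handle raises it by about 7 mm (three full strokes bring the feet to some 12 mm, less if the upstrokes are slow).
- handle_grip (a point): Middle of the top of the handle's flat black rubber grip (28 wide, 90 long, 18 thick). It lies 215 from the pivot along the lever and 9 above the lever's axis. Handle up: the lever rises 9 degrees towards the grip, this point 118 above the bench; handle down: it falls 14 degrees, this point 32 above the bench. Nothing stands over it.
- jack_handle (a joint): Handle angle, rad: 0 up, growing downward to its stop at 0.40. A light spring brings it back up in about 1 s. Pressing it down takes about 2 N at the grip unloaded and 8 to 10 N while lifting. On the upstroke the ram stays out but sinks by about 2 mm/s under load until the handle is up; held down, it stays. With the lathe's weight on it the jack stands firm under this.
- lift_point (a point): Lift point: centre of the underside of the steel tongue (44 wide, 14 thick, rounded end) on the end of the lathe's bed, 100 above the bench, right under the drilled hole seen on top. +y of this frame points out along the tongue: it ends at y 22, the bed's end is at y -55. Open below from +y and both sides; the jack goes in from +y, its handle pointing to +y.
- foot (a point): Point midway between the two rubber feet under the tailstock end, at their underside, 95 inside the lift point: its height is the clearance under the feet, 0 at the start. The lathe tips about its headstock end, 720 from the lift point; about 85 N then rest on the jack.
- gouge: Turning gouge lying on the bench, 400 long; leave alone.
- spanner: Steel spanner lying flat, 180 long; leave alone.
- wax_tin: Round flat tin, 86 diameter, 34 high; leave alone.
- drive_centre: Steel drive centre standing on its head, 32 diameter, 60 high; leave alone.
- bowl_blank: Round wooden bowl blank, 150 diameter, 55 high; leave alone.
- spray_can: Aluminium spray can, 56 diameter, 180 high; leave alone.
- sanding_block: Cork and wood sanding block, 111 x 66 x 36; leave alone.
- shims: Pile of four plywood packing pieces, 75 x 55 x 24; leave alone.

How it is judged:
By the outcome, as a careful person would: the job done as asked, in the order asked, and still so for the second after the job is handed in, while the arm keeps its last pose, push and grip.
It also fails if it takes over 70 s, if anything falls off the work surface, if the arm or the gripper's body presses on something with over 40 N, if the wrist force passes 120 N, or if a joint passes its speed limit or range.

## Working session

There is one attempt and no reset: what is moved stays moved. The work goes in short steps, Python scripts to look and compute and a shell command to move; the robot and the scene stay as the last step left them, time stands still between calls to the robot, and variables do not carry over. Pictures are saved under pics/ and viewed, about 8 in all and at most 12, crops included, and the job is handed in when it is done.

```bash
mkdir -p pics
cat > h.py <<'E'
import numpy as np, cv2
from cell import read_state, get_image
from scipy.spatial.transform import Rotation as R
def c2w(im,st=None):
    if "cam_to_world" in im: return np.array(im["cam_to_world"])
    T=np.eye(4); T[:3,:3]=R.from_rotvec(st["orientation"]).as_matrix(); T[:3,3]=st["position"]
    return T@np.array(im["T_tool_cam"])
def rays(im,uv):
    p=cv2.undistortPoints(np.array(uv,float).reshape(-1,1,2),np.array(im["mtx"]),np.array(im["D"])).reshape(-1,2)
    return np.c_[p[:,0],-p[:,1],-np.ones(len(p))]
def onplane(im,uv,z,st=None):
    T=c2w(im,st); d=rays(im,uv)@T[:3,:3].T; o=T[:3,3]
    return o+d*((z-o[2])/d[:,2])[:,None]
def bydepth(im,uv,st=None):
    T=c2w(im,st); uv=np.array(uv,int).reshape(-1,2)
    d=im["depth"][uv[:,1],uv[:,0]]
    return (rays(im,uv)*d[:,None])@T[:3,:3].T+T[:3,3]
def heights(im,st=None):
    v,u=np.mgrid[0:420,0:560]; return bydepth(im,np.c_[u.ravel(),v.ravel()],st).reshape(420,560,3)
def save(im,n): cv2.imwrite(f"pics/{n}.png",im["color"][:,:,::-1])
E
python3 - <<'E'
from h import *
s=read_state(); print(s)
for n in("top","side"):
    im=get_image(n); save(im,n+"0"); np.savez(""+n+"0.npz",**im); print(c2w(im).round(3).tolist())
E
```

```text
{'clock': 0.0, 'qpos': array([ 1.16498489e+00,  8.74491968e-02,  1.75145529e-01,  1.65978496e+00,
       -1.26782258e-05,  1.57078286e+00]), 'qd': array([-7.52502294e-05,  1.32651453e-04,  6.05504053e-04,  1.34603971e-03,
        4.56601302e-04, -1.78633460e-05]), 'effort': array([-1.37311476e-03, -5.20390999e+01,  4.64795673e+01,  1.65329967e-02,
        6.44509214e-05,  6.40984268e-06]), 'position': array([217.03704539, 505.12707736, 230.59488931]), 'orientation': array([-6.33011235e-01, -3.07690412e+00,  1.99215357e-03]), 'force': array([-0.24444127, -0.16145644, -0.22931434]), 'ft_torque': array([0.01019067, 0.01739315, 0.03052967]), 'gripper_width': 85.24203912415315}
[[0.023, 0.998, -0.053, 451.487], [-1.0, 0.024, 0.008, 98.584], [0.009, 0.053, 0.999, 1186.554], [0.0, 0.0, 0.0, 1.0]]
[[0.998, 0.041, -0.043, 442.535], [-0.059, 0.703, -0.709, -802.777], [0.001, 0.71, 0.704, 965.974], [0.0, 0.0, 0.0, 1.0]]
```

View pics/top0.png

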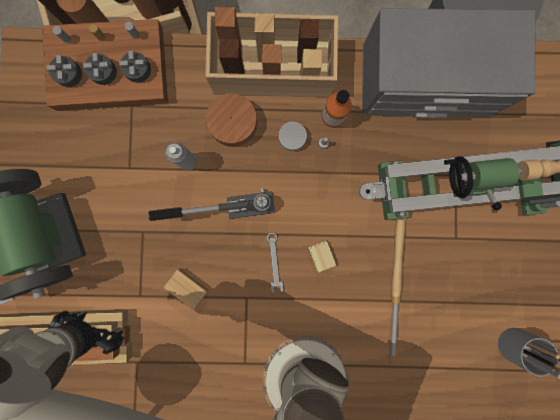

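View pics/side0.png

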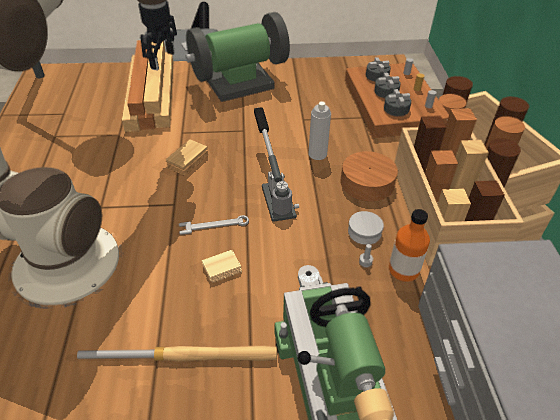

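Top view: jack saddle at (262,202) with its grip at (165,214), the tongue hole at about (370,191), drive centre at (323,143), shims at (322,256) and spanner at (273,235). The path in from the left looks clear. The side view agrees.

Run:
```python
from h import *
im=dict(np.load("top0.npz")); H=heights(im)
def rep(n,u,v,z): print(n,onplane(im,[(u,v)],z)[0].round(1), H[v,u].round(1))
rep("saddle",262,202,96);rep("gripL",150,215,118);rep("gripR",181,212,118);rep("hole",370,191,114);rep("shim",322,256,24);rep("drive",323,143,60);rep("can",176,150,180);rep("spanner",273,238,5)
# saddle, z 90-100 around
def comp(u0,u1,v0,v1,z0,z1):
    h=H[v0:v1,u0:u1]; m=(h[...,2]>z0)&(h[...,2]<z1); p=h[m]; return p
g=comp(140,190,200,225,80,140); print("grip",len(g),np.median(g,0).round(1),g.min(0).round(),g.max(0).round())
s=comp(245,280,185,220,88,110); print("saddle",len(s),np.median(s,0).round(1),s.min(0).round(),s.max(0).round())
t=comp(355,392,170,210,100,125); print("tongue",len(t),t.mean(0).round(1),t.min(0).round(),t.max(0).round())
rect=cv2.minAreaRect(g[:,:2].astype(np.float32)); print(rect)
# enlarged crop
c=im["color"][170:230,140:410,::-1]; cv2.imwrite("pics/crop1.png",cv2.resize(c,None,fx=2.9,fy=2.9,interpolation=cv2.INTER_CUBIC))
```

```text
saddle [521.9 139.   96. ] [522.  139.1  94.1]
gripL [477.5 443.8 118. ] [477.4 442.7 121.2]
gripR [487.7 359.8 118. ] [488.  362.2 107.9]
hole [ 558.5 -160.9  114. ] [ 558.7 -161.4  112. ]
shim [369.4 -41.4  24. ] [369.4 -41.4  24.2]
drive [702.  -34.3  60. ] [708.3 -37.6  32. ]
can [646.9 363.3 180. ] [646.7 363.1 181. ]
spanner [419.  106.2   5. ] [419.  106.2   6.3]
grip 392 [484.1 399.  116.1] [464. 341.  99.] [502. 448. 128.]
saddle 86 [524.7 140.5  96. ] [510. 128.  89.] [539. 153. 100.]
tongue 446 [ 560.6 -172.5  114.4] [ 510. -216.  101.] [ 619. -132.  125.]
((484.59869384765625, 395.03717041015625), (28.068384170532227, 109.45274353027344), 8.718137741088867)
```

View pics/crop1.png

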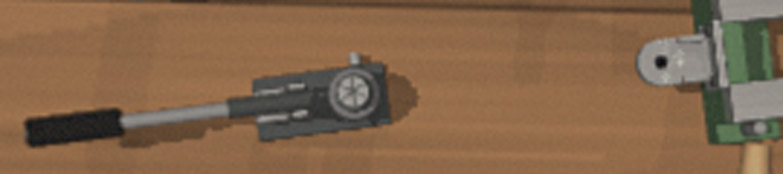

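The jack points about 8° off world y. I'll swing the tool into line with it and go above the pump body.

```bash
python3 -m crank '[[[0,0,1.67,0,0,0,0],[0,0,1.67,0,0,0,0],[0,0,1.67,0,0,0,0],[0,0,1.67,0,0,0,0],[0,0,1.67,0,0,0,0],[0,0,1.67,0,0,0,0],[0,0,1.68,0,0,0,0]]]'
python3 -m crank '[[[0,0,0,-0.032,0.025,0,0],[0,0,0,-0.032,0.025,0,0],[0,0,0,-0.032,0.025,0,0],[0,0,0,-0.032,0.025,0,0],[0,0,0,-0.032,0.025,0,0],[0,0,0,-0.032,0.025,0,0],[0,0,0,-0.032,0.025,0,0],[0,0,0,-0.032,0.025,0,0]]]'
python3 -m crank '[[[0,0,0,-0.032,0.025,0,0],[0,0,0,-0.032,0.025,0,0],[0,0,0,0,0,0,0],[0,0,0,0,0,0,0],[0,0,0,0,0,0,0]]]'
python3 - <<'E'
from h import *
s=read_state(); im=get_image("wrist"); save(im,"w1"); np.savez("w1.npz",**im); np.savez("w1s.npz",position=s["position"],orientation=s["orientation"])
print(s["position"],R.from_rotvec(s["orientation"]).as_matrix().round(3).tolist()); print(np.array(im["T_tool_cam"]).round(2).tolist())
E
```

```text
clock: 0.8
position: [217.1, 505.2, 230.9]
orientation: [2.063, 2.369, -0.001]
force: [-1.4, 0.1, -0.1]
gripper_width: 85.1
clock: 1.6
position: [452.7, 279.3, 231.0]
orientation: [-2.056, -2.375, 0.001]
force: [0.2, 1.0, 0.2]
gripper_width: 85.3
clock: 2.1
position: [510.0, 224.9, 231.1]
orientation: [-2.055, -2.376, 0.001]
force: [-0.1, 0.1, -0.5]
gripper_width: 85.5
[509.96251883 224.93251873 231.12626727] [[-0.144, 0.99, -0.001], [0.99, 0.144, -0.0], [0.0, -0.001, -1.0]]
[[0.0, 0.95, 0.31, 78.55], [1.0, -0.0, -0.0, -1.11], [0.0, 0.31, -0.95, -143.75], [0.0, 0.0, 0.0, 1.0]]
```

View pics/w1.png

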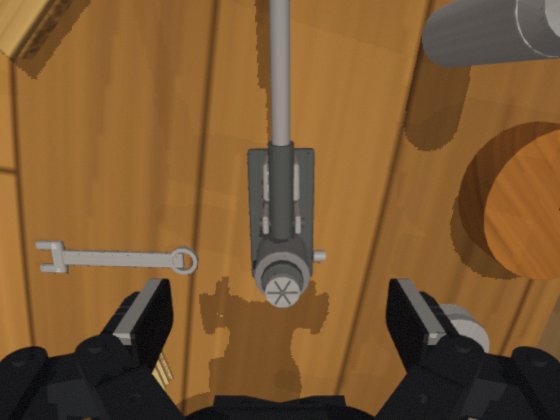

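The wrist view shows the saddle at (282,290), the lever running straight up the picture and the rear base-plate corners at (249,150) and (314,149). Now I'll measure the jack axis, and the tongue from the top image.

Run:
```python
from h import *
im=dict(np.load("w1.npz")); s=dict(np.load("w1s.npz"))
sd=onplane(im,[(282,290)],96,s)[0]; c=onplane(im,[(249,150),(314,149)],12,s)
pl=c.mean(0); print("saddle",sd,"rear corners",c.round(1).tolist(), "dist",np.linalg.norm((pl-sd)[:2]))
H=heights(im,s); 
lev=np.array([H[v,280] for v in (20,60,100)]); print("lever",lev.round(1).tolist())
d=(pl-sd)[:2]; print("axis plate",np.degrees(np.arctan2(-d[0],d[1])))
d=(lev.mean(0)-sd)[:2]; print("axis lever",np.degrees(np.arctan2(-d[0],d[1])))
print("pump body", sd[:2]+85*np.array([-.143,.99]))
# top: hole & tongue & rails
t=dict(np.load("top0.npz")); H=heights(t); g=cv2.cvtColor(t["color"],cv2.COLOR_RGB2GRAY)
w=g[184:199,362:376]; m=(w<np.percentile(w,8)); vv,uu=np.nonzero(m); print(w.min(),"dark",uu.mean()+362,vv.mean()+184)
print("hole",onplane(t,[(uu.mean()+362,vv.mean()+184)],114)[0])
w=H[150:225,350:560]; col=t["color"][150:225,350:560].astype(int); 
tm=(abs(H[...,2]-114)<5); tm[:, :355]=0; tm[:,388:]=0; tm[:170]=0; tm[212:]=0
p=H[tm]; 
for y0 in range(-185,-130,6):
    q=p[(p[:,1]>=y0)&(p[:,1]<y0+6)]
    if len(q): print(y0+3,len(q),q[:,0].min().round(1),q[:,0].max().round(1))
m=np.all(abs(col-col.mean(2,keepdims=True))<14,axis=2)&(col.mean(2)>130)&(w[...,2]>100); print("rail z",np.percentile(w[m][:,2],[10,50,90]))
sdt=onplane(t,[(261.4,202.1)],96)[0]; print("saddle top",sdt)
lines=cv2.HoughLinesP(cv2.Canny(g[140:225,380:560],60,150),1,np.pi/360,40,minLineLength=50,maxLineGap=6)
for l in lines[:,0]:
    a=onplane(t,[(l[0]+380,l[1]+140),(l[2]+380,l[3]+140)],130); d=a[0]-a[1]; print(l+[380,140,380,140],np.degrees(np.arctan2(-d[0],d[1])).round(1))
c=t["color"][165:220,345:415,::-1]; cv2.imwrite("pics/crop2.png",cv2.resize(c,None,fx=9,fy=9,interpolation=cv2.INTER_CUBIC))
```

```text
saddle [523.65049297 140.16428432  96.        ] rear corners [[477.2, 238.8, 12.0], [539.3, 248.9, 12.0]] dist 104.84808795863584
lever [[492.0, 343.5, 106.9], [495.6, 319.1, 102.8], [499.5, 292.7, 98.3]]
axis plate 8.432174913622156
axis lever 8.90425344397904
pump body [511.49549297 224.31428432]
13 dark 367.94117647058823 191.41176470588235
hole [ 557.21533412 -155.16217868  114.        ]
-182 25 544.7 578.8
-176 31 539.1 578.1
-170 28 539.1 580.9
-164 34 539.1 581.4
-158 36 539.2 581.1
-152 36 538.7 580.7
-146 30 538.7 577.9
-140 25 541.3 575.1
-134 17 547.0 572.0
rail z [134.99216594 139.80935271 142.47066874]
saddle top [521.59874713 140.70135985  96.        ]
[389 164 444 158] 7.6
[394 212 492 200] 8.4
[395 215 458 207] 8.6
[380 178 479 168] 7.1
[463 157 559 146] 7.8
[391 198 453 192] 6.9
[461 163 511 158] 7.0
```

View pics/crop2.png

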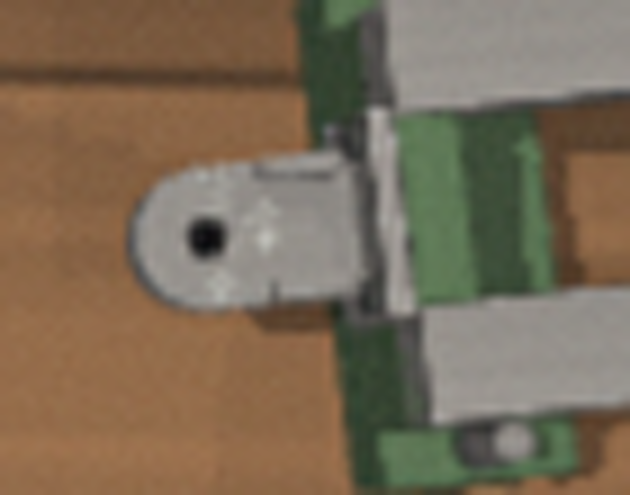

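The hole is at (207,238) in the crop, which puts it at world (557,-155). The rails lie at about 7.7° and the jack at 8.4°, close enough to keep this yaw. Next I descend on the pump body and grip it.

```bash
python3 -m crank '[[[0,0,0,-0.001,0.0015,0.035,0],[0,0,0,0,0,0.04,0],[0,0,0,0,0,0.04,0],[0,0,0,0,0,0.035,0],[0,0,0,0,0,0.025,0],[0,0,0,0,0,0.015,0],[0,0,0,0,0,0.012,0],[0,0,0,0,0,0,0]]]'
python3 -m crank '[[[0,0,0,0,0,0,255],[0,0,0,0,0,0,255],[0,0,0,0,0,0,255],[0,0,0,0,0,0,255],[0,0,0,0,0,0,255],[0,0,0,0,0,0,255],[0,0,0,0,0,0,255],[0,0,0,0,0,0,255]]]' 50
```

```text
clock: 2.95
position: [511.5, 224.0, 28.5]
orientation: [-2.055, -2.376, 0.002]
force: [0.1, -0.1, -0.2]
gripper_width: 85.5
clock: 3.75
position: [512.3, 223.9, 30.3]
orientation: [2.056, 2.375, 0.002]
force: [-1.9, 0.1, 5.1]
gripper_width: 31.2
```

Gripped at 31 mm. I'll slide the jack about 240 mm towards the tongue, stop short and check.

```bash
python3 -m crank '[[[0,0,0,-0.015,0,0,255],[0,0,0,-0.03,-0.002,0,255],[0,0,0,-0.03,-0.002,0,255],[0,0,0,-0.03,-0.002,0,255],[0,0,0,-0.03,-0.002,0,255],[0,0,0,-0.03,0,0,255],[0,0,0,-0.03,0,0,255],[0,0,0,-0.025,0,0,255]]]'
python3 -m crank '[[[0,0,0,-0.01,0,0,255],[0,0,0,-0.005,0,0,255],[0,0,0,0,0,0,255],[0,0,0,0,0,0,255]]]'
python3 - <<'E'
from h import *
s=read_state(); im=get_image("top"); save(im,"t2"); np.savez("t2.npz",**im); print(s["position"],s["force"],s["gripper_width"])
c=im["color"][150:240,260:420,::-1]; cv2.imwrite("pics/crop3.png",cv2.resize(c,None,fx=5,fy=5,interpolation=cv2.INTER_CUBIC))
E
```

```text
clock: 4.55
position: [536.2, 4.9, 30.3]
orientation: [-2.055, -2.375, -0.005]
force: [-1.1, 9.2, 3.8]
gripper_width: 31.5
clock: 4.95
position: [538.4, -9.9, 30.3]
orientation: [2.056, 2.374, 0.002]
force: [-0.7, 1.3, 5.1]
gripper_width: 31.1
[538.4328009   -9.89049548  30.26188287] [-0.69934906  1.28465406  5.09200402] 31.055641863937044
```

View pics/crop3.png

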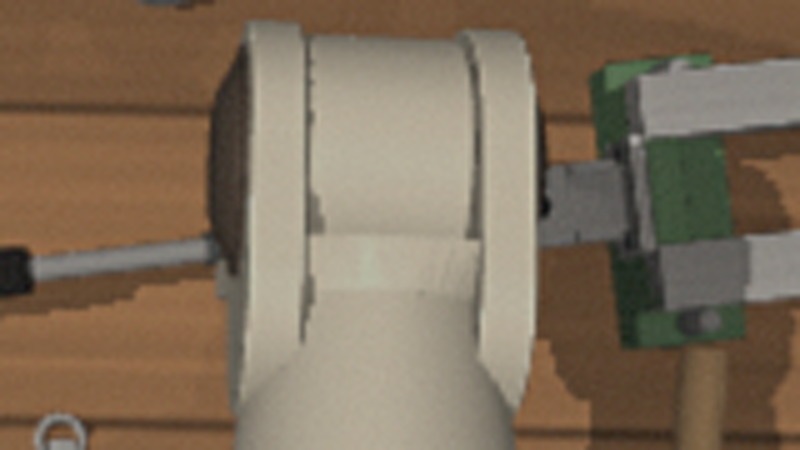

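The arm hides the tongue from above, so I rely on the measured offset: the sideways position is already right and 63 mm remain along the tongue. I'll slide in, release and lift away.

```bash
python3 -m crank '[[[0,0,0,-0.01,0,0,255],[0,0,0,-0.02,0,0,255],[0,0,0,-0.02,0,0,255],[0,0,0,-0.01,0,0,255],[0,0,0,-0.003,0,0,255],[0,0,0,0,0,0,255],[0,0,0,0,0,0,255],[0,0,0,0,0,0,255]]]'
python3 -m crank '[[[0,0,0,0,0,0,0],[0,0,0,0,0,0,0],[0,0,0,0,0,0,0],[0,0,0,0,0,0,0],[0,0,0,0,0,0,0],[0,0,0,0,0,0,0],[0,0,0,0,0,-0.01,0],[0,0,0,0,0,-0.02,0]]]'
python3 -m crank '[[[0,0,0,0,0,-0.04,0],[0,0,0,0,0,-0.04,0],[0,0,0,0.03,0,-0.035,0],[0,0,0,0.04,0,-0.02,0],[0,0,0,0.04,0,0,0],[0,0,0,0.04,0,0,0],[0,0,0,0,0,0,0],[0,0,0,0,0,0,0]]]'
python3 - <<'E'
from h import *
s=read_state(); print(s["position"],s["gripper_width"])
np.savez("w2s.npz",position=s["position"],orientation=s["orientation"])
im=get_image("wrist"); save(im,"w2"); np.savez("w2.npz",**im)
t=get_image("top"); np.savez("t3.npz",**t)
sd=get_image("side"); np.savez("s3.npz",**sd)
a=im["color"][:,:,::-1]; b=t["color"][140:250,230:450,::-1]; c=sd["color"][190:310,240:400,::-1]
r=lambda x,w,h: cv2.resize(x,(w,h),interpolation=cv2.INTER_CUBIC)
cv2.imwrite("pics/m3.png",np.vstack([np.hstack([r(a,400,300),r(c,400,300)]),r(b,800,300)[:, :800] if 0 else np.hstack([r(b,600,300),np.zeros((300,200,3),np.uint8)])]))
E
```

```text
clock: 5.8
position: [547.5, -71.7, 30.2]
orientation: [2.055, 2.375, 0.002]
force: [-0.4, 2.9, 4.6]
gripper_width: 31.1
clock: 6.6
position: [546.0, -72.2, 58.8]
orientation: [-2.055, -2.374, 0.002]
force: [0.3, -0.0, 0.2]
gripper_width: 85.0
clock: 7.4
position: [525.3, 76.9, 195.0]
orientation: [2.053, 2.377, 0.001]
force: [0.1, 0.4, -0.5]
gripper_width: 85.6
[525.26949245  76.86382204 195.01465546] 85.63078532444793
```

View pics/m3.png

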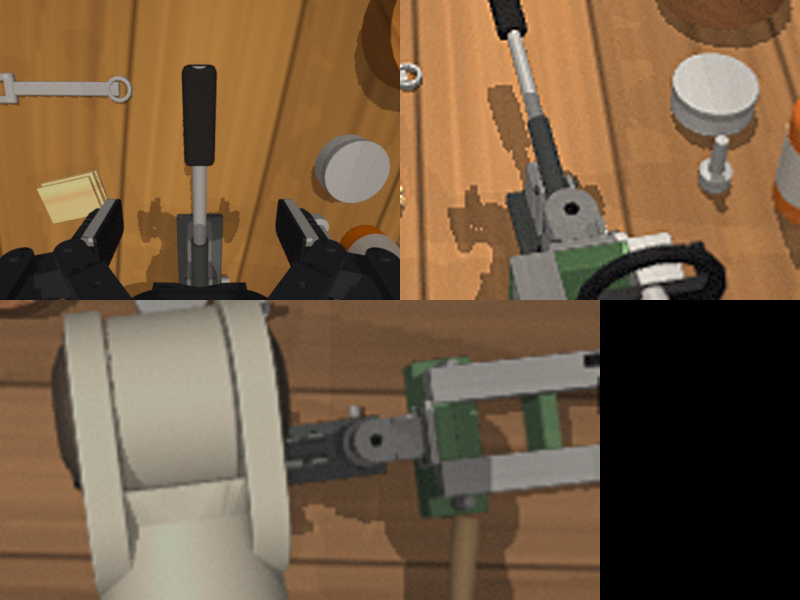

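The jack stands under the tongue. The rear plate corners are visible in the wrist view, at about (248,298) and (311,298) full scale, and the plate in the top view. I'll measure these to get the saddle axis.

Run:
```python
from h import *
im=dict(np.load("w2.npz")); t=dict(np.load("t3.npz"))
a=im["color"][270:400,200:360,::-1]; b=t["color"][170:225,320:390,::-1]
r=lambda x,w,h: cv2.resize(x,(w,h),interpolation=cv2.INTER_CUBIC)
cv2.imwrite("pics/m4.png",np.hstack([r(a,400,325),np.pad(r(b,400,314),((0,11),(0,0),(0,0)))]))
```

```text
(no output)
```

View pics/m4.png

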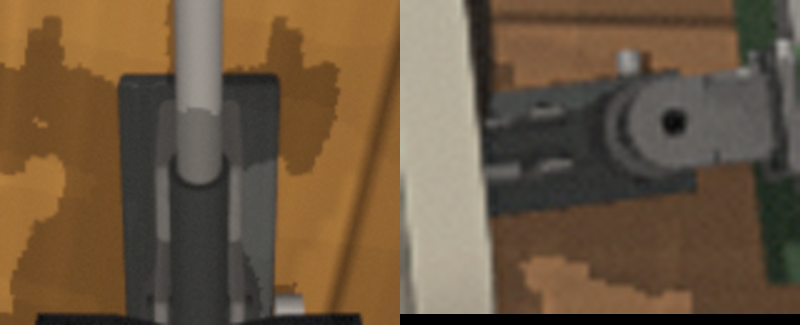

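Run:
```python
from h import *
im=dict(np.load("w2.npz")); s=dict(np.load("w2s.npz")); t=dict(np.load("t3.npz"))
c=onplane(im,[(247.6,300.8),(311.6,300.4)],12,s); print("rear",c.round(1).tolist())
y=np.array([-.143,.99]); x=np.array([.99,.143])
print("saddle by wrist",(c.mean(0)[:2]-107*y).round(1))
d=(c[1]-c[0])[:2]; print("yaw",np.degrees(np.arctan2(d[1],d[0])))
f=onplane(t,[(371.8,203.3),(336.1,207.6)],12); print("front right top",f.round(1).tolist(),"saddle",(f[0][:2]+33*x+33*y).round(1))
g=cv2.cvtColor(t["color"],cv2.COLOR_RGB2GRAY); w=g[184:199,362:376]; vv,uu=np.nonzero(w<np.percentile(w,6))
h=onplane(t,[(uu.mean()+362,vv.mean()+184)],114)[0]; print("hole",h)
# grip in wrist
H=heights(im,s); m=(cv2.cvtColor(im["color"],cv2.COLOR_RGB2GRAY)<60); m[:80]=0;m[235:]=0;m[:,:245]=0;m[:,310:]=0
p=H[m]; p=p[p[:,2]>80]; print("grip",np.median(p,0).round(1),p.min(0).round(),p.max(0).round(), (p.min(0)/2+p.max(0)/2).round(1))
```

```text
rear [[511.7, -53.1, 12.0], [574.9, -43.2, 12.0]]
saddle by wrist [ 558.6 -154.1]
yaw 8.815475920357875
front right top [[531.3, -191.4, 12.0], [515.7, -83.2, 12.0]] saddle [ 559.3 -154. ]
hole [ 557.90326037 -153.82299281  114.        ]
grip [518.8 113.3 119.6] [501.  63. 107.] [538. 154. 339.] [519.3 108.5 223. ]
```

Wrist and top views put the saddle within about 1.5 mm of the hole. Next I shut the fingers and go above the grip.

```bash
python3 -m crank '[[[0,0,0,0.016,0,0.01,255],[0,0,0,0.017,0,0.02,255],[0,0,0,0,0,0.02,255],[0,0,0,0,0,0.01,255],[0,0,0,0,0,0,255],[0,0,0,0,0,0,255],[0,0,0,0,0,0,255],[0,0,0,0,0,0,255]]]' 50
python3 -m crank '[[[0,0,0,0,0,0.008,255],[0,0,0,0,0,0.007,255],[0,0,0,0,0,0.008,255],[0,0,0,0,0,0.01,255],[0,0,0,0,0,0.01,255]]]'
```

```text
clock: 8.35
position: [521.1, 108.6, 135.3]
orientation: [2.056, 2.374, 0.002]
force: [0.3, 0.9, -0.8]
gripper_width: -0.2
clock: 8.85
position: [520.9, 109.7, 91.4]
orientation: [-2.055, -2.376, -0.004]
force: [-0.3, 3.9, 7.4]
gripper_width: -0.1
```

```bash
python3 -m crank '[[[0,0,0,0,0,0.012,255],[0,0,0,0,0,0.012,255],[0,0,0,0,0,0.012,255],[0,0,0,0,0,0.012,255],[0,0,0,0,0,0.008,255],[0,0,0,0,0,0.004,255],[0,0,0,0,0,0,255]]]'
```

```text
clock: 9.55
position: [521.7, 107.8, 32.5]
orientation: [2.054, 2.372, 0.001]
force: [-2.3, -5.7, 16.3]
gripper_width: 0.0
```

```bash
python3 -m crank '[[[0,0,0,0,0,0.002,255],[0,0,0,0,0,0,255]]]'
```

```text
clock: 9.75
position: [521.8, 107.7, 31.5]
orientation: [2.054, 2.371, 0.001]
force: [-4.2, -7.8, 22.7]
gripper_width: 0.1
```

Force climbs at about 6 N/mm, so the handle is on its stop at 31.5 mm. Now a quick upstroke, a wait and the second stroke.

```bash
python3 -m crank '[[[0,0,0,0,0,-0.045,255],[0,0,0,0,0,-0.045,255],[0,0,0,0,0,-0.004,255],[0,0,0,0,0,0,255],[0,0,0,0,0,0,255],[0,0,0,0,0,0,255],[0,0,0,0,0,0,255],[0,0,0,0,0,0,255]]]'
python3 -m crank '[[[0,0,0,0,0,0,255],[0,0,0,0,0,0,255],[0,0,0,0,0,0,255]]]'
python3 - <<'E'
from h import *
im=get_image("top"); np.savez("t4.npz",**im); H=heights(im); s=read_state(); print(s["position"],s["force"])
h=H[180:225,300:420]; print("tongue z",np.median(H[184:190,366:374,2]), "front handle tip?")
E
```

```text
clock: 10.55
position: [520.3, 108.7, 122.4]
orientation: [-2.055, -2.375, 0.002]
force: [-0.2, 0.0, -0.4]
gripper_width: -0.1
clock: 10.85
position: [520.6, 108.8, 123.3]
orientation: [-2.056, -2.375, 0.0]
force: [-0.1, -0.3, -0.9]
gripper_width: 0.1
[520.66491008 108.80239418 123.29598746] [-0.55760021  0.77047354  0.24609378]
tongue z 115.48368789877634 front handle tip?
```

```bash
python3 -m crank '[[[0,0,0,0,0,0.008,255],[0,0,0,0,0,0.014,255],[0,0,0,0,0,0.014,255],[0,0,0,0,0,0.014,255],[0,0,0,0,0,0.014,255],[0,0,0,0,0,0.014,255],[0,0,0,0,0,0.009,255],[0,0,0,0,0,0.005,255]]]'
python3 -m crank '[[[0,0,0,0,0,0.0015,255],[0,0,0,0,0,0,255]]]'
python3 - <<'E'
from h import *
im=get_image("top"); np.savez("t5.npz",**im); H=heights(im); print("tongue z",np.median(H[184:190,366:374,2]))
t0=heights(dict(np.load("t3.npz"))); print(np.median(t0[184:190,366:374,2]))
E
```

```text
clock: 11.7
position: [522.1, 108.1, 32.5]
orientation: [2.054, 2.372, 0.002]
force: [-0.0, -9.3, 20.0]
gripper_width: 0.1
clock: 11.9
position: [522.3, 107.9, 32.2]
orientation: [2.054, 2.371, 0.003]
force: [-3.1, -6.6, 19.2]
gripper_width: -0.3
tongue z 122.04749399212494
113.6168855753723
```

The lift point has risen about 8.4 mm after two strokes. Third stroke:

```bash
python3 -m crank '[[[0,0,0,0,0,-0.045,255],[0,0,0,0,0,-0.045,255],[0,0,0,0,0,-0.002,255],[0,0,0,0,0,0,255],[0,0,0,0,0,0,255],[0,0,0,0,0,0,255],[0,0,0,0,0,0,255],[0,0,0,0,0,0,255]]]'
python3 -m crank '[[[0,0,0,0,0,0,255],[0,0,0,0,0,0,255],[0,0,0,0,0,0,255]]]'
python3 -m crank '[[[0,0,0,0,0,0.008,255],[0,0,0,0,0,0.014,255],[0,0,0,0,0,0.014,255],[0,0,0,0,0,0.014,255],[0,0,0,0,0,0.014,255],[0,0,0,0,0,0.014,255],[0,0,0,0,0,0.009,255],[0,0,0,0,0,0.0055,255]]]'
python3 -m crank '[[[0,0,0,0,0,0,255],[0,0,0,0,0,0,255]]]'
python3 - <<'E'
from h import *
im=get_image("top"); np.savez("t6.npz",**im); H=heights(im); print("tongue z",np.median(H[184:190,366:374,2]))
sd=get_image("side"); np.savez("s6.npz",**sd); save(sd,"s6")
t0=heights(dict(np.load("t3.npz")))
d=H[...,2]-t0[...,2]
for u0 in range(364,560,14):
    m=(t0[140:225,u0:u0+14,2]>100); q=d[140:225,u0:u0+14][m]; yy=t0[140:225,u0:u0+14,1][m]; print(round(float(np.median(yy))),round(float(np.median(q)),1),end="; ")
E
```

```text
clock: 12.75
position: [520.3, 108.7, 121.0]
orientation: [-2.055, -2.375, 0.002]
force: [-0.4, -0.3, 0.3]
gripper_width: 0.1
clock: 13.05
position: [520.7, 108.8, 121.8]
orientation: [-2.056, -2.375, 0.0]
force: [-0.0, -0.4, -0.1]
gripper_width: -0.2
clock: 13.85
position: [522.3, 108.0, 31.1]
orientation: [2.054, 2.371, 0.003]
force: [-2.9, -8.9, 28.9]
gripper_width: 0.2
clock: 14.05
position: [522.3, 108.0, 32.0]
orientation: [2.054, 2.371, 0.003]
force: [-3.3, -5.6, 20.0]
gripper_width: -0.4
tongue z 128.24217995430172
-161 13.9; -202 8.5; -227 12.9; -269 12.3; -313 10.8; -342 10.4; -338 -0.1; -365 7.8; -389 8.4; -419 8.7; -453 8.2; -553 3.2; -573 6.4; -578 5.2;
```

View pics/s6.png

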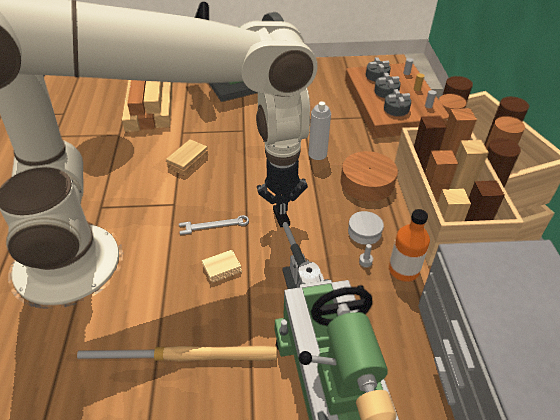

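Run:
```python
from h import *
A=heights(dict(np.load("t3.npz"))); B=heights(dict(np.load("t6.npz"))); p=A[140:225,364:560].reshape(-1,3); q=B[140:225,364:560].reshape(-1,3)
m=(p[:,2]>105)&(abs(q[:,2]-p[:,2]-8)<10); from scipy.stats import theilslopes
d=-(p[m,1]+154)/np.cos(np.radians(8)); i=np.random.default_rng(0).choice(m.sum(),1500,replace=False)
k=theilslopes((q-p)[m][i,2],d[i]); print("rise lift",k[1],"foot",k[1]+95*k[0],"zero at",-k[1]/k[0])
s=read_state(); print(s["position"],s["force"],s["clock"])
```

```text
rise lift 13.503759296187454 foot 11.861301668523481 zero at 781.0594998194163
[522.27061692 108.05637038  31.97935118] [-2.32192081 -5.44088449 20.03879918] 14.15
```

The side view shows the fingers pressing the grip at (283,215), the tongue on the jack at (308,272), and the other things where they started. The fit puts the feet at about 12 mm, inside the 10 to 20 mm band, with a 20 N hold on the stop, so I'm handing in.

```bash
python3 -c "
from cell import sign_off; print(sign_off())"
```

```text
the job is handed in; nothing more can be done
None
```

The tailstock end is jacked up, with its feet about 12 mm clear of the bench, and the arm is still holding the handle down on its stop. I gripped the jack by the pump body, slid it under the tongue and gave it three full strokes with fast upstrokes. I handed in at 14 s.

- **Saddle centring:** measured before pumping, the saddle was about 1 to 1.5 mm from the hole's axis. The wrist and top cameras differ by about 2 mm between themselves. I did not measure it again under load.
- **Clearance:** the top camera shows the lift point up 13.5 to 14.5 mm. A line fitted along the lathe puts the feet at 11.9 mm. Single depth readings scatter by a millimetre or more, and the fit put the tipping point at 780 mm where you gave 720.
- **Hold:** the last reading was 20 N on the handle with the grip at 32 mm, its stop height.
- **Other things on the bench:** by eye in the final side view they are where they started. I did not measure them.

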